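# Take the charged battery pack out of its touch-latch cradle

## Task

The long battery pack for the sand-art light table is charged. Push it down into its cradle until it stops, so that the hidden latch under it lets go and it pops up when you let it rise; then lift it out and lay it flat, ribbed face up, in the empty yellow basket. Leave the short pack seated in the other cradle.

Things in the scene. Friction and masses are not known exactly. Their poses are not given: they have to be found in the camera images.
- pack_center (a point): Centre (half-way up) of the long black battery pack, 100 (x) x 42 (y) x 45 mm (z up), 160 g, grey ribs on top. Seated: latched, top 5 mm above the cradle's rim. Pressed at mid-top (5 to 8 N) it sinks 8 mm to a firm stop; the latch opens after 4 mm and stays open. Let rise, it springs up in 0.5 s to 28 mm above its seat, top 33 mm above the rim; then grip it across y and lift it straight out.
- cradle: Cradle of the long pack: fixed grey block 160 (x) x 100 (y) x 60 mm high, with a bay in mid-top holding the pack with 1.5 mm play, lengthways along x. Its flat top face is the rim, 60 mm above the table. Origin: centre of its underside, z up. The pack's centre is 42.5 mm above the origin when seated, 70.5 mm when popped up. A second cradle of the same outside size holds the short pack.
- short_pack_center (a point): Centre (half-way up) of the short battery pack, 68 (x) x 42 (y) x 45 mm (z up), black and ribbed like the long one, seated and latched in the other cradle in the same way: it too would pop up if pressed. It is to stay seated. A small glass nugget lies on its cradle's rim.
- basket_in (a point): Centre of the inner floor (4 mm above the table) of the empty yellow slatted basket: fixed, outside 150 (x) x 200 (y) x 45 mm high, walls 4 mm, inside 142 x 192 mm; z up. The pack fits in it along either axis. The other, smaller yellow basket is full of shells and is not meant.

How it is judged:
On the way, in this order (a step that is already met when the one before it is completed fails the run):
1. the long pack is pressed down in its cradle (at least 3 mm below its seated height) (z of pack_center in the frame of cradle below 0.0395 m).
2. its latch has let go and it has risen (at least 15 mm above its seated height) (z of pack_center in the frame of cradle above 0.0575 m), for 0.1 s.
At the end, for the whole second after the job is handed in: The long pack lies at rest on the floor of the empty yellow basket, ribbed face up and level within about 11 degrees, its centre 12 to 33 mm above the basket's inner floor; the short pack is still seated (moved less than 12 mm) (x of pack_center in the frame of basket_in between -0.07 and 0.07 m and y of pack_center in the frame of basket_in between -0.095 and 0.095 m and z of pack_center in the frame of basket_in between 0.012 and 0.033 m and angle between pack_center's own z axis and vertical below 0.2 rad and linear speed of pack below 0.03 m/s and distance of short_pack_center from where it was at the start of the episode below 0.012 m); the robot touches nothing.
It fails at once if the short pack is released or shifted from its seat (12 mm or more) (distance of short_pack_center from where it was at the start of the episode above 0.012 m).
It also fails if it takes over 54 s, if anything falls off the work surface, if the arm or the gripper's body presses on something with over 40 N, if the wrist force passes 120 N, or if a joint passes its speed limit or range.

## Robot

A 6-joint arm with a two-finger parallel gripper is mounted at the origin on the work surface. World frame = base frame: x ahead of the robot, y to its left, z up, the work surface at z = 0. Lengths are in m, angles in rad, forces in N, time in s.
With the tool pointing down it reaches from about 0.325 to 0.775 m from the base axis. Payload 9.3 kg.
Tool frame: the origin (TCP) lies midway between the tips of the shut fingers; the grasp point (between the pads) lies 19 mm behind it; z points along the fingers, y is the direction in which the jaws open and shut (so a half turn about z gives the same grasp; the last joint's range is limited). The gripper opens to 85 mm and grips with 20 to 120 N. Pads are 22 mm wide; open, the fingers measure 114 mm over their backs; the gripper's body (76 mm by 85 mm) begins 54 mm behind the grasp point. The pads swing forward as they close: fully open they stand 13 mm farther back than shut.
Start: joints at [1.148, 0.259, 0.021, 1.334, 0, 1.418], TCP at [0.147, 0.53, 0.231] pointing down, gripper open.
Joint ranges: [-3.04, 3.04], [-0.91, 1.82], [-1.04, 1.36], [-1.92, 1.95], [-1.52, 1.45], [-3.14, 3.14]. Speed limits (rad/s): [2.22, 2.22, 2.79, 3.14, 3.14, 3.14].

## Interface

Orientations are given as a unit quaternion [x, y, z, w].
In Python, from bench import arm gives the robot as it stands. The module is installed in compiled form; this text tells all that it offers.
- The arm moves only by the shell command python3 -m crank 'ROWS'. ROWS is JSON, a list of rows, each a list of 3 entries, a list of its own where there are three numbers: the shift along the tool's x, y, z in mm, then the turn, a rotation vector about the tool's x, y, z in rad, then the finger opening in mm, from 0 to 85.4. In form: [[[tx, ty, tz], [rx, ry, rz], claw], ...]. A call has 1 to 8 rows; each row is the pose to reach, as a shift and turn from the pose commanded when the call began, along the tool's axes at that moment; what a row does not reach only later rows make up. A row lasts 1/8 s, in which the tool goes at most 62.5 mm and 10.7 degrees, less where a joint would pass 70% of its speed; a pose out of reach is approached as far as the arm can. A call with a gripper value outside its range is refused whole. The fingers move at their own pace and stop on an object; the grip force is fixed at half the most. Time passes only in rows, so rows that repeat a pose let the fingers close. It gives the time, the measured TCP pose, the force and the opening at its end, in the units of the state.
- arm.get_obs(): the state, without advancing time (a new reading comes with each control period).
- arm.snapshot(name): name is "scene" or "top"; returns (picture, depth): 384x512x3 uint8, red, green, blue; 384x512 float32, m along the optical axis (not along the pixel's ray), 0 where there is no reading.
- arm.camera_info(name): a dict with "fx", "fy", "cx", "cy" (pixels), "dist" ([k1, k2, p1, p2, k3] as OpenCV has them; the pictures are not rectified), "pose" (4x4, takes a point from camera to world coordinates). Camera axes: x right, y up, looking along -z (the intrinsics and any distortion apply to the point x, -y, -z); pixel columns grow to the right and rows downward; lengths in m; the calibration is good to about 2 mm. A picture is of the moment at which its call begins. camera_info takes no time and is no camera call.
- arm.sign_off(): hands the job in, once; it reports no verdict.
The state is a dict: "t": time; "joint_pos": joint angles; "qvel": joint speeds; "joint_efforts": joint torques, N m; "tcp_pos": TCP position; "tcp_rot": TCP orientation; "contact_force": force on the tool from outside, world axes, zero at the start; "moment": the same for the moment, N m; "width": finger opening in m.
Only numpy, scipy, OpenCV 4.12 (cv2) and the standard library are available. Lean on these libraries where they do the work, as an engineer would, in place of code of your own. Each camera call takes 0.05 s, during which the arm holds its last target. There are 200 camera calls.

## Working session

There is one attempt and no reset: what is moved stays moved. The work goes in short steps, Python scripts to look and compute and a shell command to move; the robot and the scene stay as the last step left them, time stands still between calls to the robot, and variables do not carry over. Pictures are saved under pics/ and viewed, about 8 in all and at most 12, crops included, and the job is handed in when it is done.

```bash
mkdir -p pics; python3 - <<'E'
from bench import arm
import cv2,numpy as np
np.set_printoptions(precision=4,suppress=True)
o=arm.get_obs();print(o)
for n in("scene","top"):
    p,d=arm.snapshot(n);cv2.imwrite(f"pics/{n}0.png",p[:,:,::-1]);np.savez(f"{n}0.npz",p=p,d=d)
    c=arm.camera_info(n);print(n,c)
E
```

```text
{'t': 0.0, 'joint_pos': array([ 1.1484,  0.2592,  0.0207,  1.3337, -0.    ,  1.4182]), 'qvel': array([ 0.0008,  0.0027,  0.0013,  0.0011,  0.001 , -0.0007]), 'joint_efforts': array([ -0.0014, -55.5643,  34.4525,   0.014 ,  -0.0002,   0.    ]), 'tcp_pos': array([0.1465, 0.5298, 0.2306]), 'tcp_rot': array([ 0.1345,  0.9909, -0.0007, -0.0002]), 'contact_force': array([-0.343 ,  0.6985,  0.1296]), 'moment': array([-0.0277,  0.0175, -0.0492]), 'width': 0.0856328633494634}
scene {'fx': 374.19312417687075, 'fy': 374.19312417687075, 'cx': 253.86763547849878, 'cy': 188.89301554661853, 'dist': array([-0.0117,  0.    ,  0.    ,  0.    ,  0.    ]), 'pose': array([[-0.7886, -0.4972,  0.3619,  0.8081],
       [ 0.6149, -0.6369,  0.4649,  0.3932],
       [-0.0007,  0.5892,  0.808 ,  0.7003],
       [ 0.    ,  0.    ,  0.    ,  1.    ]])}
top {'fx': 460.58799941854886, 'fy': 460.58799941854886, 'cx': 261.6763989923068, 'cy': 198.8146549891456, 'dist': array([-0.1246,  0.    ,  0.    ,  0.    ,  0.    ]), 'pose': array([[ 0.0136,  0.9808, -0.1945,  0.3217],
       [-0.9999,  0.0124, -0.0077,  0.0068],
       [-0.0051,  0.1946,  0.9809,  1.1032],
       [ 0.    ,  0.    ,  0.    ,  1.    ]])}
```

View pics/top0.png

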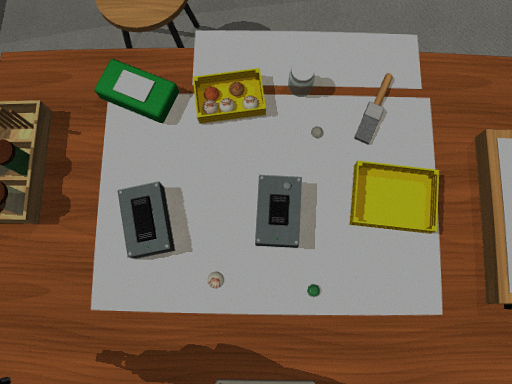

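View pics/scene0.png

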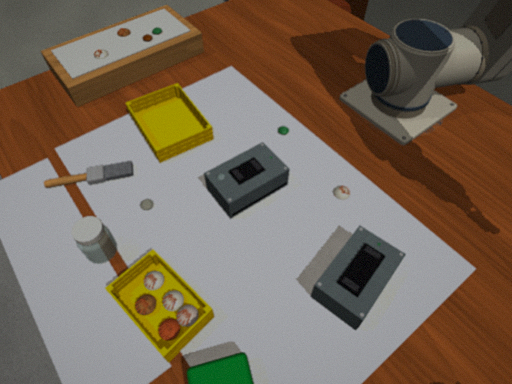

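The top view shows the long pack in the left cradle at about (147,219). The short pack and the nugget are in the centre cradle at (279,211), and the empty basket is at (395,197). The scene view agrees. Next I'll measure them.

```bash
cat > h.py <<'E'
from bench import arm
import cv2,numpy as np
np.set_printoptions(precision=4,suppress=True)
def cast(n,px,z):
    c=arm.camera_info(n);K=np.array([[c['fx'],0,c['cx']],[0,c['fy'],c['cy']],[0,0,1]])
    u=cv2.undistortPoints(np.float64(px).reshape(-1,1,2),K,c['dist']).reshape(-1,2)
    r=np.c_[u[:,0],-u[:,1],-np.ones(len(u))]@c['pose'][:3,:3].T;o=c['pose'][:3,3]
    return o+r*((z-o[2])/r[:,2])[:,None]
def rect(n,mask,box,z):
    m=np.zeros_like(mask);x0,y0,x1,y1=box;m[y0:y1,x0:x1]=mask[y0:y1,x0:x1]
    c=max(cv2.findContours(m,cv2.RETR_EXTERNAL,cv2.CHAIN_APPROX_NONE)[0],key=cv2.contourArea)
    w=cast(n,c.reshape(-1,2),z)[:,:2]
    r=cv2.minAreaRect((w*1000).astype(np.float32));return r
E
python3 - <<'E'
from h import *
for n,bl,bp,bb in(("top",(110,172,185,268),(128,188,163,245),(343,152,447,242)),("scene",(300,220,415,335),(330,232,395,298),(118,78,220,165))):
    p=np.load(n+"0.npz")['p'];h=cv2.cvtColor(p,cv2.COLOR_RGB2HSV);v=h[...,2]
    yel=((h[...,0]>22)&(h[...,0]<36)&(h[...,1]>150)).astype(np.uint8)
    blk=(v<50).astype(np.uint8)
    print(n,"pack",rect(n,blk,bp,.065))
    print("basket",rect(n,yel,bb,.045))
    if n=="top":
        cr=((v>60)&(v<135)&(h[...,1]<100)).astype(np.uint8); print("cradle",rect(n,cr,bl,.06)); print("short cradle",rect(n,cr,(250,168,310,255),.06))
E
```

```text
top pack ((477.9831237792969, 287.3741455078125), (102.86058807373047, 45.28581237792969), 12.608661651611328)
basket ((541.129150390625, -300.6373291015625), (207.6588592529297, 156.19375610351562), 84.34489440917969)
cradle ((476.07080078125, 263.58770751953125), (178.60501098632812, 150.090576171875), 12.7451171875)
short cradle ((501.6233215332031, -35.08289337158203), (124.17969512939453, 167.01344299316406), 87.68645477294922)
scene pack ((480.1512145996094, 288.6086730957031), (103.17584991455078, 44.7215461730957), 12.1193208694458)
basket ((548.5453491210938, -287.3509826660156), (238.3841552734375, 155.44903564453125), 83.71361541748047)
```

```bash
python3 -m crank '[[[-385,-145,40],[0,0,-0.485],0],[[-385,-145,40],[0,0,-0.485],0],[[-385,-145,40],[0,0,-0.485],0],[[-385,-145,40],[0,0,-0.485],0],[[-385,-145,80],[0,0,-0.485],0],[[-385,-145,80],[0,0,-0.485],0],[[-385,-145,130],[0,0,-0.485],0],[[-385,-145,130],[0,0,-0.485],0]]'
python3 -m crank '[[[0,0,0],[0,0,0],0],[[0,0,0],[0,0,0],0]]'; python3 - <<'E'
from h import *
o=arm.get_obs();print(o['tcp_pos'],o['tcp_rot'],o['contact_force'],o['joint_pos'])
p,d=arm.snapshot("scene");cv2.imwrite("pics/s1.png",cv2.resize(p[150:,200:,::-1],None,fx=2,fy=2))
E
```

```text
t: 1.1
tcp_pos: [0.4796, 0.2855, 0.0983]
tcp_rot: [-0.106, 0.994, -0.001, -0.002]
contact_force: [-0.0, 0.4, -0.2]
width: -0.0
t: 1.35
tcp_pos: [0.4788, 0.2883, 0.1021]
tcp_rot: [-0.108, 0.994, 0.0, 0.0]
contact_force: [-0.8, -0.6, 0.5]
width: 0.0002
[0.4788 0.2883 0.1021] [-0.1076  0.9942  0.0002  0.0002] [-0.8157 -0.5965  0.5138] [ 0.3917  0.3413 -0.1996  1.0294  0.0002  0.1761]
```

View pics/s1.png

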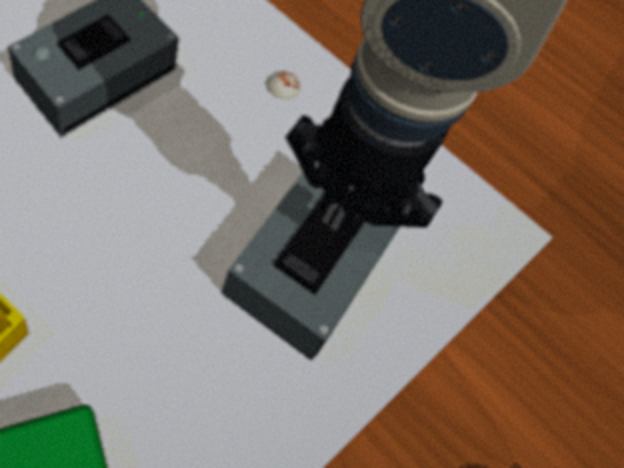

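The shut fingers are above mid-top, near crop pixel (335,215), and aligned with the pack. Pressing now.

```bash
python3 -m crank '[[[0,0,20],[0,0,0],0],[[0,0,34],[0,0,0],0],[[0,0,38],[0,0,0],0],[[0,0,40],[0,0,0],0],[[0,0,42],[0,0,0],0],[[0,0,42],[0,0,0],0],[[0,0,42],[0,0,0],0]]'
python3 -m crank '[[[0,0,1],[0,0,0],0],[[0,0,2],[0,0,0],0],[[0,0,2],[0,0,0],0],[[0,0,2],[0,0,0],0]]'
```

```text
t: 2.28
tcp_pos: [0.4785, 0.2882, 0.0602]
tcp_rot: [-0.108, 0.994, 0.0, -0.0]
contact_force: [-3.6, -0.1, 5.2]
width: 0.0
t: 2.78
tcp_pos: [0.4785, 0.2883, 0.0584]
tcp_rot: [-0.108, 0.994, 0.0, 0.0]
contact_force: [-3.8, 0.6, 6.9]
width: -0.0002
```

```bash
python3 -m crank '[[[0,0,1],[0,0,0],0],[[0,0,1],[0,0,0],0],[[0,0,1.5],[0,0,0],0],[[0,0,1.5],[0,0,0],0]]'
```

```text
t: 3.28
tcp_pos: [0.4786, 0.2883, 0.057]
tcp_rot: [-0.108, 0.994, 0.0, 0.0]
contact_force: [-5.0, -0.6, 8.1]
width: 0.0001
```

```bash
python3 -m crank '[[[0,0,1],[0,0,0],0],[[0,0,1.5],[0,0,0],0],[[0,0,1.5],[0,0,0],0]]'
```

```text
t: 3.65
tcp_pos: [0.4787, 0.2884, 0.0569]
tcp_rot: [-0.108, 0.994, 0.001, 0.001]
contact_force: [-9.1, -1.3, 21.1]
width: 0.0003
```

The force jumped to 21 N with no further travel, so this is the firm stop. I'll let it rise.

```bash
python3 -m crank '[[[0,0,-5],[0,0,0],0],[[0,0,-12],[0,0,0],0],[[0,0,-22],[0,0,0],0],[[0,0,-35],[0,0,0],0],[[0,0,-50],[0,0,0],0],[[0,0,-85],[0,0,0],85],[[0,0,-85],[0,0,0],85],[[0,0,-85],[0,0,0],85]]'; python3 - <<'E'
from h import *
p,d=arm.snapshot("scene");cv2.imwrite("pics/s2.png",cv2.resize(p[150:,200:,::-1],None,fx=2,fy=2))
o=arm.get_obs();print(o['tcp_pos'],o['width'],o['contact_force'])
E
```

```text
t: 4.65
tcp_pos: [0.479, 0.2876, 0.1393]
tcp_rot: [-0.107, 0.994, -0.0, 0.0]
contact_force: [-0.6, -0.2, -1.1]
width: 0.0545
[0.4787 0.2875 0.1388] 0.061861816857514934 [-0.1016 -0.2304  0.1052]
```

View pics/s2.png

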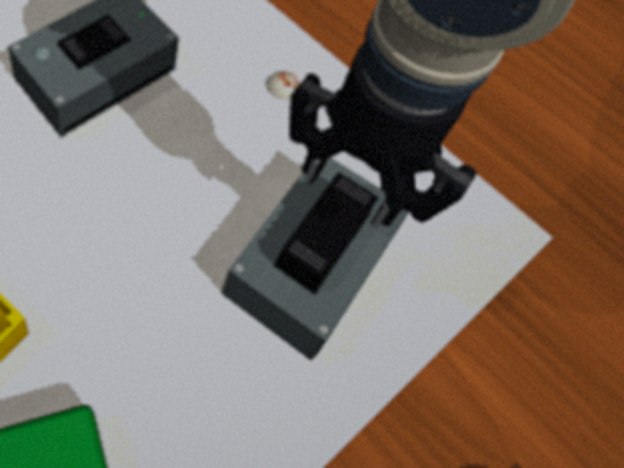

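The pack corners at crop (278,268) and (315,292) haven't moved from the earlier picture, so it may not have risen. I'll check with depth and the top view.

```bash
python3 - <<'E'
from h import *
for n,bp in(("top",(128,188,163,245)),("scene",(320,225,400,300))):
    p,d=arm.snapshot(n);c=arm.camera_info(n)
    K=np.array([[c['fx'],0,c['cx']],[0,c['fy'],c['cy']],[0,0,1]])
    yy,xx=np.mgrid[bp[1]:bp[3],bp[0]:bp[2]]
    for nm,dd in(("before",np.load(n+"0.npz")['d']),("now",d)):
        z=dd[bp[1]:bp[3],bp[0]:bp[2]].ravel()
        u=cv2.undistortPoints(np.float64(np.c_[xx.ravel(),yy.ravel()]).reshape(-1,1,2),K,c['dist']).reshape(-1,2)
        W=np.c_[u[:,0]*z,-u[:,1]*z,-z]@c['pose'][:3,:3].T+c['pose'][:3,3]
        q=W-[.479,.288,0];a=np.radians(12.3)
        l=q[:,0]*np.cos(a)+q[:,1]*np.sin(a);s=-q[:,0]*np.sin(a)+q[:,1]*np.cos(a)
        on=(z>0)&(abs(s)<.015)
        print(n,nm,[(k,round(float(np.median(W[on&(abs(l-k/1000)<.008),2])),4)) for k in(-40,-20,0,20,40)])
E
```

```text
top before [(-40, 0.0662), (-20, 0.0656), (0, 0.066), (20, 0.0656), (40, 0.0663)]
top now [(-40, 0.0936), (-20, 0.094), (0, 0.0944), (20, 0.093), (40, 0.0942)]
scene before [(-40, 0.066), (-20, 0.0658), (0, 0.0659), (20, 0.066), (40, 0.066)]
scene now [(-40, 0.0942), (-20, 0.0939), (0, 0.0937), (20, 0.0941), (40, 0.0941)]
```

Both cameras' depth now puts the top at 0.094 m, against 0.066 before. So the pack is up; that picture was just before or during the rise. Now I'll descend and grip.

```bash
python3 -m crank '[[[0,0,0],[0,0,0],85],[[0,0,25],[0,0,0],85],[[0,0,50],[0,0,0],85],[[0,0,66],[0,0,0],85],[[0,0,74],[0,0,0],85],[[0,0,74],[0,0,0],85],[[0,0,74],[0,0,0],85]]'
python3 -m crank '[[[0,0,0],[0,0,0],30],[[0,0,0],[0,0,0],30],[[0,0,0],[0,0,0],30],[[0,0,0],[0,0,0],30],[[0,0,0],[0,0,0],30],[[0,0,0],[0,0,0],30],[[0,0,0],[0,0,0],30],[[0,0,0],[0,0,0],30]]'
```

```text
t: 5.68
tcp_pos: [0.4794, 0.2879, 0.0659]
tcp_rot: [-0.107, 0.994, 0.0, 0.0]
contact_force: [-1.0, 0.4, 0.0]
width: 0.0847
t: 6.68
tcp_pos: [0.4791, 0.2878, 0.0653]
tcp_rot: [-0.107, 0.994, 0.0, 0.0]
contact_force: [1.2, 0.8, 1.2]
width: 0.041
```

```bash
python3 -m crank '[[[0,0,-8],[0,0,0],30],[[0,0,-20],[0,0,0],30],[[0,0,-35],[0,0,0],30],[[0,0,-55],[0,0,0],30],[[0,0,-80],[0,0,0],30],[[0,0,-105],[0,0,0],30],[[0,0,-125],[0,0,0],30],[[0,0,-125],[0,0,0],30]]'; python3 - <<'E'
from h import *
o=arm.get_obs();print(o['tcp_pos'],o['tcp_rot'],o['width'],o['contact_force'],o['joint_pos'])
p,d=arm.snapshot("scene");cv2.imwrite("pics/s3.png",cv2.resize(p[100:,200:,::-1],None,fx=2,fy=2))
E
```

```text
t: 7.68
tcp_pos: [0.4797, 0.288, 0.1924]
tcp_rot: [-0.107, 0.994, 0.0, 0.002]
contact_force: [-0.7, -0.1, -2.7]
width: 0.0407
[0.4797 0.288  0.1924] [-0.1074  0.9942  0.0005  0.0017] 0.04065930363336221 [-0.7281 -0.1015 -2.728 ] [ 0.3908  0.2861 -0.0395  1.2417 -0.      0.1755]
```

View pics/s3.png

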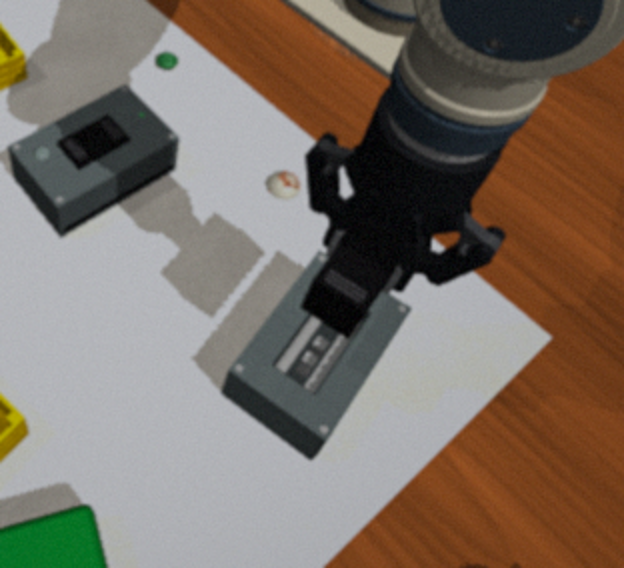

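The pack is clear of the cradle and level in the jaws, at about crop (345,285). Next I'll carry it over to the basket at height.

```bash
python3 -m crank '[[[3,-25,0],[0,0,0],30],[[8,-70,0],[0,0,0],30],[[13,-115,0],[0,0,0],30],[[18,-160,0],[0,0,0],30],[[23,-205,0],[0,0,0],30],[[28,-250,0],[0,0,0],30],[[33,-295,0],[0,0,0],30]]'
python3 -m crank '[[[5,-45,0],[0,0,0.08],30],[[10,-90,0],[0,0,0.16],30],[[15,-135,0],[0,0,0.24],30],[[20,-180,0],[0,0,0.314],30],[[25,-225,0],[0,0,0.314],30],[[30,-265,0],[0,0,0.314],30],[[33,-294,0],[0,0,0.314],30],[[33,-294,0],[0,0,0.314],30]]'
python3 -m crank '[[[0,0,30],[0,0,0],30],[[0,0,50],[0,0,0],30],[[0,0,70],[0,0,0],30],[[0,0,80],[0,0,0],30],[[0,0,80],[0,0,0],30]]'; python3 - <<'E'
from h import *
o=arm.get_obs();print(o['tcp_pos'],o['tcp_rot'],o['width'],o['contact_force'])
p,d=arm.snapshot("scene");q,_=arm.snapshot("top")
cv2.imwrite("pics/s4.png",np.hstack([cv2.resize(p[40:200,80:260,::-1],(400,356)),cv2.resize(q[130:265,320:472,::-1],(400,356))]))
E
```

```text
t: 8.6
tcp_pos: [0.5092, -0.0089, 0.1894]
tcp_rot: [-0.107, 0.994, 0.0, -0.001]
contact_force: [0.3, 0.6, -2.7]
width: 0.0412
t: 9.6
tcp_pos: [0.5398, -0.3035, 0.1885]
tcp_rot: [0.051, 0.999, 0.001, -0.001]
contact_force: [-0.5, -0.1, -2.2]
width: 0.0408
t: 10.22
tcp_pos: [0.54, -0.301, 0.1097]
tcp_rot: [0.049, 0.999, 0.0, -0.001]
contact_force: [-0.3, -0.3, -1.5]
width: 0.0409
[ 0.54   -0.301   0.1097] [ 0.0491  0.9988  0.0005 -0.0006] 0.040932828057838655 [-0.3135 -0.3365 -1.4749]
```

View pics/s4.png

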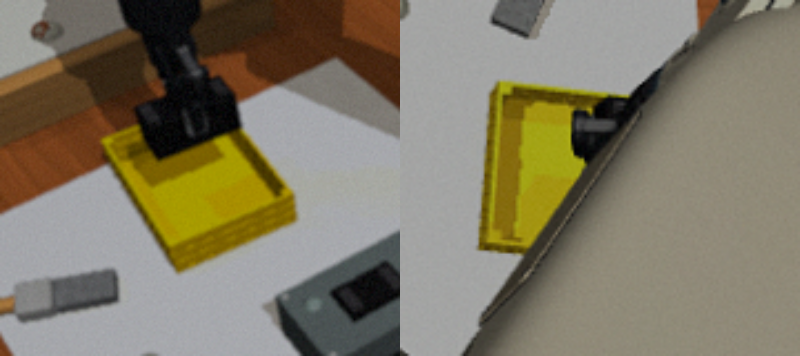

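The pack is aligned over the basket and held level, with its parallax consistent with its height. I'll lower it until it touches.

```bash
python3 -m crank '[[[0,0,20],[0,0,0],30],[[0,0,40],[0,0,0],30],[[0,0,60],[0,0,0],30],[[0,0,75],[0,0,0],30],[[0,0,83],[0,0,0],30],[[0,0,86],[0,0,0],30],[[0,0,86],[0,0,0],30]]'
python3 -m crank '[[[0,0,1],[0,0,0],30],[[0,0,2],[0,0,0],30],[[0,0,2],[0,0,0],30]]'
```

```text
t: 11.2
tcp_pos: [0.5405, -0.3019, 0.0246]
tcp_rot: [0.049, 0.999, -0.0, 0.0]
contact_force: [-0.0, 1.6, -1.6]
width: 0.0407
t: 11.58
tcp_pos: [0.5403, -0.3018, 0.0224]
tcp_rot: [0.049, 0.999, -0.0, 0.0]
contact_force: [0.3, -0.3, -2.2]
width: 0.0409
```

```bash
python3 -m crank '[[[0,0,1],[0,0,0],30],[[0,0,1.5],[0,0,0],30],[[0,0,1.5],[0,0,0],30]]'
```

```text
t: 11.95
tcp_pos: [0.5404, -0.3018, 0.022]
tcp_rot: [0.049, 0.999, -0.0, 0.0]
contact_force: [-3.4, 2.2, 8.9]
width: 0.0409
```

It has touched the floor. I'll open, retreat upward, then swing aside to check.

```bash
python3 -m crank '[[[0,0,0],[0,0,0],75],[[0,0,0],[0,0,0],75],[[0,0,0],[0,0,0],75],[[0,0,0],[0,0,0],75],[[0,0,0],[0,0,0],75],[[0,0,0],[0,0,0],75],[[0,0,0],[0,0,0],75],[[0,0,0],[0,0,0],75]]'
python3 -m crank '[[[0,0,-10],[0,0,0],75],[[0,0,-30],[0,0,0],75],[[0,0,-70],[0,0,0],75],[[0,0,-120],[0,0,0],75],[[0,0,-180],[0,0,0],75],[[0,0,-220],[0,0,0],75],[[0,0,-220],[0,0,0],75]]'
python3 -m crank '[[[120,0,0],[0,0,0],75],[[120,0,0],[0,0,0],75],[[120,0,0],[0,0,0],75],[[120,0,0],[0,0,0],75]]'
python3 - <<'E'
from h import *
o=arm.get_obs();print(o['t'],o['tcp_pos'],o['width'],o['contact_force'])
p,d=arm.snapshot("scene");c=arm.camera_info("scene")
cv2.imwrite("pics/s5.png",cv2.resize(p[60:240,90:330,::-1],(800,600)))
K=np.array([[c['fx'],0,c['cx']],[0,c['fy'],c['cy']],[0,0,1]])
yy,xx=np.mgrid[80:215,110:295];z=d[80:215,110:295].ravel()
u=cv2.undistortPoints(np.float64(np.c_[xx.ravel(),yy.ravel()]).reshape(-1,1,2),K,c['dist']).reshape(-1,2)
W=np.c_[u[:,0]*z,-u[:,1]*z,-z]@c['pose'][:3,:3].T+c['pose'][:3,3]
dark=(p[80:215,110:295].max(2).ravel()<70)&(z>0)
for nm,x,y in(("long",.54,-.302),("short",.50,-.038)):
    s=dark&(abs(W[:,0]-x)<.06)&(abs(W[:,1]-y)<.03)&(W[:,2]<.08)
    if nm=="long": s&=W[:,2]>.043
    else: s&=W[:,2]>.06
    P=W[s];A=np.c_[P[:,:2]-P[:,:2].mean(0),np.ones(len(P))]
    print(nm,len(P),np.median(P,0),"slopes",np.linalg.lstsq(A,P[:,2],rcond=None)[0])
E
```

```text
t: 12.95
tcp_pos: [0.5403, -0.3018, 0.0208]
tcp_rot: [0.049, 0.999, -0.0, 0.0]
contact_force: [-0.3, 0.6, 0.7]
width: 0.0752
t: 13.82
tcp_pos: [0.5412, -0.3024, 0.2452]
tcp_rot: [0.049, 0.999, -0.002, 0.003]
contact_force: [-0.7, 0.1, 0.4]
width: 0.0749
t: 14.32
tcp_pos: [0.4209, -0.2901, 0.2408]
tcp_rot: [0.05, 0.999, -0.0, 0.0]
contact_force: [-0.1, 0.1, -0.4]
width: 0.0751
14.325 [ 0.4209 -0.2901  0.2408] 0.07505198582402912 [-0.0906  0.104  -0.403 ]
long 483 [ 0.5415 -0.2961  0.05  ] slopes [-0.0106 -0.0556  0.0496]
short 437 [ 0.507  -0.0263  0.066 ] slopes [-0.0067  0.0074  0.066 ]
```

View pics/s5.png

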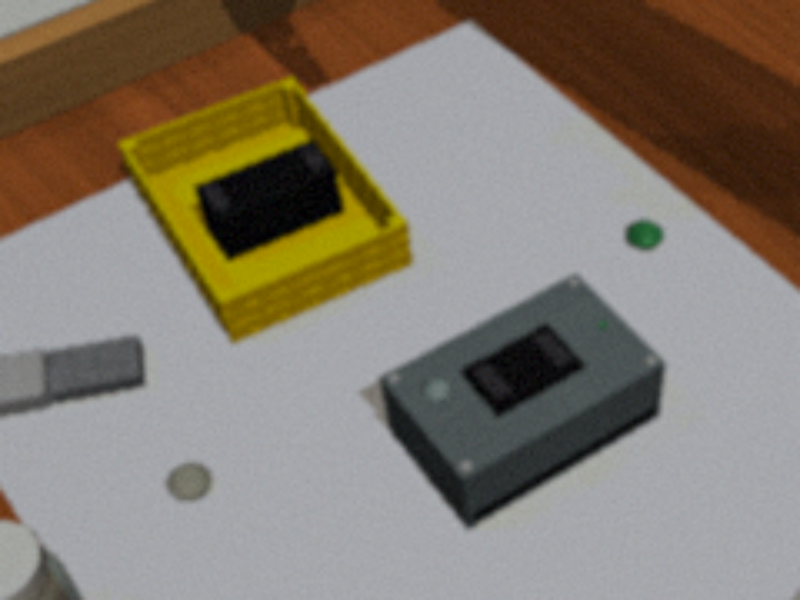

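The long pack lies flat with its ribs up in the empty basket, at crop (270,200), and its top is at 0.050 m. The short pack is still seated at crop (522,368), and the arm is clear.

```bash
python3 -c "
from bench import arm
print(arm.sign_off())"
```

```text
the job is handed in; nothing more can be done
None
```

The long pack is in the empty yellow basket, ribbed face up, and I handed the job in at about 14.4 s. The sign-off gives no verdict, so what follows is from my own checks.

- **Press:** With the fingers shut, I pushed down at mid-top until the force jumped to 21 N with no further travel. The tip was then about 8 mm below the seated top.
- **Pop-up:** Depth from both cameras put the pack's top at 0.094 m, against 0.066 m before. One picture just before that still looked seated, so I checked it with depth before gripping.
- **Lift and placing:** I gripped across y (41 mm opening), lifted straight out, carried it over, lowered it until it touched the floor and let go.
- **Last checks:**
  - The pack's top is at 0.050 m, which matches lying flat on the basket floor. The fitted slope is at most 0.06 rad, and its position is near the basket's centre.
  - The short pack's top is at 0.066 m, so it is still seated. The arm is about 0.24 m up, with no contact force beyond sensor noise.

The early scene-view estimate of the basket centre was about 13 mm off in y from the top-view one. I used the top view, and the placing confirmed it.

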